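# Clear the bread crate and draw out the rolling pin

### The job

Two little serving boards lie across the opening of the bread crate: stack them both squarely, edges flush, on the matching board lying on the counter. Then take the rolling pin, which is longer than that opening, out of the crate by slanting it so that one end comes out first, and finish while still holding it in the gripper, all of it a few centimetres or more above the crate's top and touching nothing else. Leave the jar, the mug and the loose roll where they are.

Things in the scene. Friction and masses are not known exactly. Their poses are not given: they have to be found in the camera images.
- crate: Fixed dark wooden bread crate, x along its 412 mm length, pointing roughly away from the robot; z up. Origin on the counter straight below the centre of the opening of its pin bay. Bay inside, in this frame (mm): x -235 to 147, y -70 to 70, floor at z 8; side walls 16 thick, top z 76. Beside it, y -246 to -86, is an open bay of fixed bread rolls, none of it above z 100.
- opening (a point): Centre of the pin bay's opening, at rim height (76 mm above the counter). The opening is 170 mm long (crate x -85 to 85) and 140 mm wide (crate y -70 to 70).
- near_cover (a point): Top centre of the fixed cover board that roofs the bay on the robot's side of the opening: crate x -235 to -85, 8 mm thick, underside 68 mm above the counter. The bay is hollow under it, so there is 150 mm of hidden room.
- far_cover (a point): Top centre of the fixed cover board on the far side of the opening: crate x 85 to 147, 8 mm thick, underside 68 mm above the counter; only 62 mm of hidden room under it.
- cradle (a point): Middle of the two low wooden cradles in the bay that carry the pin, at seat height 21.5 mm; they stand at crate x -86 to -74 and 74 to 86, y -30 to 30, with cheeks up to 30 mm above the counter on either side of the pin. Between them the bay floor is bare.
- pin: Loose wooden rolling pin, 260 mm long, round, 29 mm thick over its middle 214 mm, tapering to 20 mm at the very ends, with two thin red rings 60 mm either side of its middle; 0.13 to 0.25 kg. Origin at its middle, on its axis; x along the pin. It lies in the cradles along crate x, axis 36 mm above the counter, both ends hidden under the covers, its middle free to be gripped from above.
- pin_end1 (a point): Centre of the rolling pin's end face at +130 mm along the pin's x axis (the far end, at the start).
- pin_end2 (a point): Centre of the rolling pin's end face at -130 mm along the pin's x axis (the end nearer the robot, at the start).
- board_a: Loose pale wooden serving board, 165 x 44 x 14 mm (x, y, z), flat, with two thin dark inlay bands; 0.09 kg. Origin: centre of its underside; x along its length. At the start it bridges the crate's opening crosswise, on top of the side walls (underside 76 mm above the counter), on the robot's side of the opening.
- board_b: As board_a; at the start it bridges the far part of the crate's opening, a free gap of 45 to 75 mm from board_a at mid-length.
- base_board: Third board, the same as board_a and board_b; loose, it lies flat on the counter left of the crate and is the bottom of the pile. Origin: centre of its underside; x along its length.
- seed_jar: Bystander: amber glass jar with steel lid, 60 mm wide, 95 mm high, loose; origin at the centre of its underside.
- mug: Bystander: blue mug, 72 mm wide, 85 mm high, loose; origin at the centre of its underside.
- loose_roll: Bystander: brown seeded bread roll (hard), 86 mm wide, 55 mm high, loose; origin at the centre of its underside.
There are look-alikes about, which are no part of the job. What is shaped like the board_b but red or yellow is not meant.

How it is judged:
By the outcome, as a careful person would: the job done as asked, in the order asked, and still so for the second after the job is handed in, while the arm keeps its last pose, push and grip.
It also fails if it takes over 64 s, if anything falls off the work surface, if the arm or the gripper's body presses on something with over 40 N, if the wrist force passes 120 N, or if a joint passes its speed limit or range.

### The arm

A 7-joint arm with a two-finger parallel gripper is mounted at the origin on the work surface. World frame = base frame: x ahead of the robot, y to its left, z up, the work surface at z = 0. Lengths are in m, angles in rad, forces in N, time in s.
With the tool pointing down it reaches from about 0.425 to 0.875 m from the base axis. Payload 8.4 kg.
Tool frame: the origin (TCP) lies between the finger pads; the fingertips stand 19 mm ahead of it and the grasp point (between the pads) is the TCP; z points along the fingers, y is the line along which they close (so a half turn about z gives the same grasp; the last joint's range is limited). The gripper opens to 85 mm and grips with 20 to 120 N. Pads are 22 mm wide; open, the fingers measure 114 mm over their backs; the gripper's body (76 mm by 85 mm) begins 54 mm behind the grasp point. The pads swing forward as they close: fully open they stand 13 mm farther back than shut.
Start: joints at [-0.099, 0.333, 0.04, 1.465, -0.013, 1.343, -0.059], TCP at [0.65, -0, 0.25] pointing down, gripper open.
Joint ranges: [-2.58, 2.58], [-0.38, 2.09], [-1.3, 1.39], [0.25, 2.4], [-1.5, 4.64], [0.08, 2.09], [-2.65, 2.65]. Speed limits (rad/s): [2.22, 2.22, 2.79, 2.79, 3.14, 3.14, 3.14].

### API

Orientations are given as a rotation vector (axis times angle).
In Python, from plant import get_obs, read_camera, get_calibration, job_done, silhouettes, spot_point gives the robot as it stands. The module is installed in compiled form; this text tells all that it offers.
- The arm moves only by the tool carry_out, never from a script. Its arguments are lists of equal length, an entry for each row: "linear": the shift along the tool's x, y, z in units of 25 cm (1.0 is 25 cm), a list of three; "turn": the turn, a rotation vector about the tool's x, y, z in units of 180 degrees (1.0 is 180 degrees), a list of three; "grip": the closure, from -1 (fully open) to 1 (shut). In form: {"linear": [[dx, dy, dz], ...], "turn": [[wx, wy, wz], ...], "grip": [grip, ...]}. A call has exactly 10 rows; each row shifts and turns the commanded pose from where the row before left it, along the tool's axes as they then stand; what a row does not reach is not made up. A row lasts 1/8 s, in which the tool goes at most 62.5 mm and 10.7 degrees, less where a joint would pass 70% of its speed; a pose out of reach is approached as far as the arm can. A call with a number of a shift or a turn outside -1 to 1 is refused whole. A call with a gripper value outside its range is refused whole. The fingers move at their own pace and stop on an object; the grip force is fixed at half the most. Time passes only in rows, so rows that do not move let the fingers close, or fill a call up. It gives the time, the measured TCP pose, the force, the opening and the grip force at its end, in the units of the state.
- get_obs(): the state, without advancing time (a new reading comes with each control period).
- read_camera(name): name is "scene" or "side" or "wrist"; returns (picture, depth): 384x512x3 uint8, red, green, blue; 384x512 float32, m along the optical axis (not along the pixel's ray), 0 where there is no reading.
- get_calibration(name): a dict with "fx", "fy", "cx", "cy" (pixels), "camera_from_world" (4x4, takes a point from world to camera coordinates). Camera axes: x right, y down, z forward; pixel columns grow to the right and rows downward; lengths in m; the calibration is good to about 2 mm. A picture is of the moment at which its call begins: read the wrist's pose just before it. get_calibration takes no time and is no camera call; for the wrist camera it gives the pose at the moment of the call.
- job_done(): hands the job in; it is judged then, once.
Trained networks look in the newest picture that a camera, given by its name, has taken for a name from the list of things; names that differ only in an ending like _2 or _b are one class to them, and where a whole thing is asked for, a point or a joint stands for the part that bears it (a point fixed in the world has none). Each returns a list of dicts, best first, with "score" (0 to 1); they miss things now and then, are a little off and sometimes report something else, mostly with a low value. They report only what shows in the picture. A call takes as long as a camera call. They do not tell look-alikes from the thing itself.
- silhouettes(camera, label): "pixels" (384x512 bool, what is visible of it) and "point" ([column, row] in pixels, amid what is visible of it).
- spot_point(camera, label): "point" ([column, row] in pixels: a listed point, or the origin of a listed thing).
The state is a dict: "time": time; "joints": joint angles; "joint_vel": joint speeds; "tau": joint torques, N m; "ee_pos": TCP position; "tcp_rot": TCP orientation; "wrist_force": force on the tool from outside, world axes, zero at the start; "moment": the same for the moment, N m; "opening": finger opening in m; "finger_force": force on a finger pad.
Only numpy, scipy, OpenCV 4.12 (cv2) and the standard library are available. Lean on these libraries where they do the work, as an engineer would, in place of code of your own. Each camera call takes 0.05 s, during which the arm holds its last target. There are 200 camera calls.

## Working session

There is one attempt and no reset: what is moved stays moved. The work goes in short steps, Python scripts to look and compute and a tool call to move; the robot and the scene stay as the last step left them, time stands still between calls to the robot, and variables do not carry over. Pictures are saved under pics/ and viewed, at most 12 in all, crops included, and the job is handed in when it is done.

Besides the shell and the picture viewer there is one more tool, called by a JSON object that holds its "api" and its "payload". carry_out: Moves the arm, as the interface text tells. Shifts and turns lie within -1 to 1; 1 stands for 25 cm of shift or 180 degrees of turn. Its arguments: {"type":"object","properties":{"linear":{"type":"array"},"turn":{"type":"array"},"grip":{"type":"array"}},"required":["linear","turn","grip"]}

```bash
ls; mkdir -p pics; cat > h.py <<'E'
import numpy as np, cv2
from plant import *
from scipy.spatial.transform import Rotation as R
def snap(n):
    p,d=read_camera(n); c=get_calibration(n); return p,d,c
def cloud(d,c):
    v,u=np.mgrid[0:d.shape[0],0:d.shape[1]]
    P=np.stack([(u-c['cx'])/c['fx']*d,(v-c['cy'])/c['fy']*d,d,np.ones_like(d)],-1)
    return (P@np.linalg.inv(c['camera_from_world']).T)[...,:3]
def proj(c,P):
    P=np.atleast_2d(P);q=np.c_[P,np.ones(len(P))]@c['camera_from_world'].T
    return np.c_[q[:,0]/q[:,2]*c['fx']+c['cx'],q[:,1]/q[:,2]*c['fy']+c['cy']]
E
python3 - <<'E'
from h import *
a=snap('scene');b=snap('side')
cv2.imwrite('pics/a.png',cv2.cvtColor(np.vstack([a[0]]),cv2.COLOR_RGB2BGR))
cv2.imwrite('pics/b.png',cv2.cvtColor(b[0],cv2.COLOR_RGB2BGR))
o=get_obs();print(o['time'],o['ee_pos'],o['tcp_rot'],o['opening'])
np.savez('s0.npz',pa=a[0],da=a[1],pb=b[0],db=b[1])
E
```

```text
pics
0.1 [ 6.49604388e-01 -1.40149061e-05  2.49491402e-01] [-2.22073926e+00 -2.22070700e+00  1.74825758e-03] 0.08544029961170323
```

View pics/a.png

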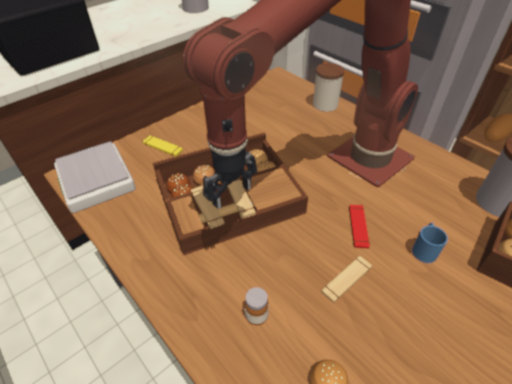

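View pics/b.png

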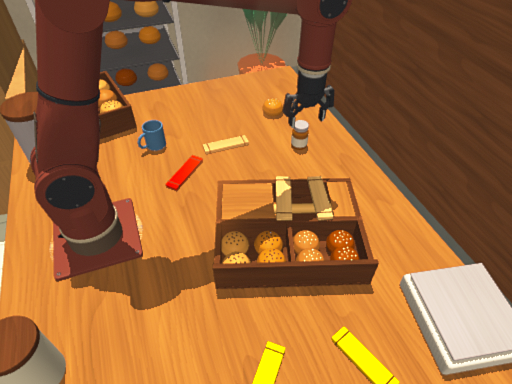

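The scene view shows two pale boards across the crate opening at about (210,206) and (240,197), with the pale base board on the counter at (348,278). The look-alikes are red at (359,226) and yellow at (162,145). In the side view the pale boards are at (283,198), (318,200) and (226,144), with red at (184,172) and yellow at (268,365) and (362,355). I choose the three pale ones and will measure them next.

```bash
python3 - <<'E'
from h import *
for n in ['scene','side']:
    p,d,c=snap(n);W=cloud(d,c)
    print(n,'cam at',np.linalg.inv(c['camera_from_world'])[:3,3],'dt noise')
    for r in silhouettes(n,'board_a'):
        m=r['pixels']&(d>0);q=W[m];z=np.median(q[:,2])
        q2=q[abs(q[:,2]-z)<.007]
        rect=cv2.minAreaRect((q2[:,:2]*1000).astype(np.float32))
        print(round(r['score'],2),r['point'],m.sum(),p[m].mean(0).astype(int),'z',z.round(4),rect)
    for l in ['opening','near_cover','far_cover','cradle','pin','pin_end1','board_a','board_b','base_board','seed_jar','mug','loose_roll']:
        for r in spot_point(n,l)[:4]:
            u,v=np.round(r['point']).astype(int)
            print(l,round(r['score'],2),np.round(r['point'],1),W[np.clip(v,0,383),np.clip(u,0,511)].round(3))
p,d,c=snap('side');
cv2.imwrite('pics/c.png',cv2.cvtColor(cv2.resize(p[120:300,190:400],None,fx=3.3,fy=3.3,interpolation=2),cv2.COLOR_RGB2BGR))
E
```

```text
scene cam at [1.0224483  0.51855236 0.90872818] dt noise
0.78 [205.3, 210.0] 611 [144 116  80] z 0.089 ((639.5277099609375, -145.31710815429688), (168.0665740966797, 43.899749755859375), 75.09456634521484)
0.73 [160.6, 145.1] 318 [209 187  69] z 0.0128 ((542.3062744140625, -577.630859375), (47.61424255371094, 165.3899383544922), 19.865142822265625)
0.67 [357.1, 223.2] 718 [194  57  48] z 0.0131 ((302.83038330078125, 178.4560546875), (164.64688110351562, 44.587242126464844), 43.61924362182617)
0.64 [241.5, 198.0] 552 [167 137  97] z 0.0892 ((541.5779418945312, -103.39556121826172), (151.751220703125, 45.19755935668945), 67.63262176513672)
0.47 [224.3, 194.6] 8570 [117  77  50] z 0.0708 ((522.8480224609375, -189.188232421875), (332.91888427734375, 413.95513916015625), 71.25012969970703)
opening 0.56 [218.  199.9] [0.696 0.012 0.276]
near_cover 0.78 [270.3 184.9] [ 0.429 -0.088  0.076]
near_cover 0.31 [228.  218.2] [ 0.583 -0.118  0.008]
far_cover 0.68 [186.2 220.3] [ 0.712 -0.148  0.076]
far_cover 0.17 [219.4 199.6] [0.694 0.012 0.275]
cradle 0.78 [223.5 213.4] [ 0.595 -0.12   0.041]
c
[... 1864 characters left out ...]
1] [ 0.579 -0.135  0.046]
cradle 0.24 [156.7 141.5] [0.243 0.333 0.038]
pin 0.64 [297.3 207.2] [ 0.576 -0.133  0.05 ]
board_a 0.9 [362.  362.9] [ 0.531 -0.588  0.016]
board_a 0.84 [184.4 172.7] [0.298 0.164 0.017]
board_a 0.82 [263.6 382.6] [ 0.309 -0.548  0.015]
board_a 0.73 [281.1 197. ] [ 0.53  -0.114  0.091]
board_b 0.9 [362.  362.9] [ 0.531 -0.588  0.016]
board_b 0.84 [184.4 172.7] [0.298 0.164 0.017]
board_b 0.82 [263.6 382.6] [ 0.309 -0.548  0.015]
board_b 0.73 [281.1 197. ] [ 0.53  -0.114  0.091]
base_board 0.64 [225.1 144.8] [0.471 0.256 0.019]
seed_jar 0.59 [298.7 143.9] [0.722 0.16  0.028]
mug 0.92 [156.1 143.2] [0.239 0.334 0.034]
loose_roll 0.79 [274.4 109.6] [0.712 0.375 0.039]
```

View pics/c.png

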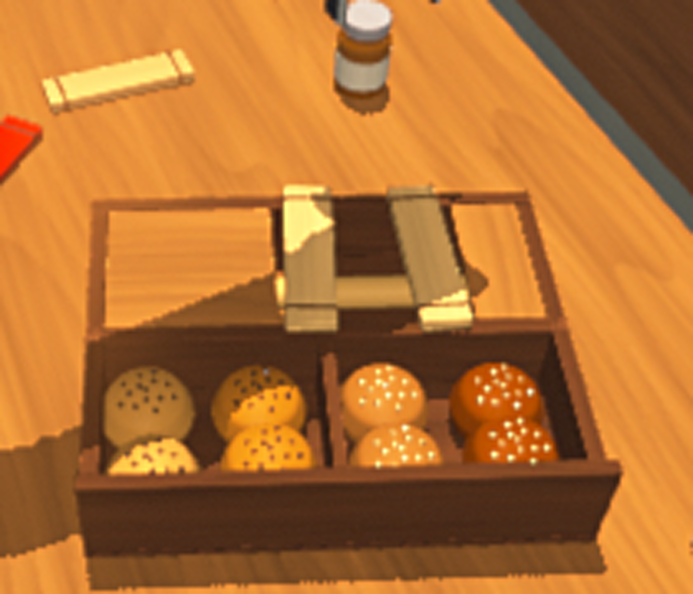

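The crop confirms both pale boards on the opening, with the pin under them, and the pale base board at upper left. Next I'll fit the exact poses from the saved pictures.

```bash
python3 - <<'E'
from h import *
s=np.load('s0.npz')
from scipy.optimize import least_squares
Ws=[cloud(s['d'+k],get_calibration(n)) for k,n in (('a','scene'),('b','side'))]
for k,W in zip('ab',Ws):
    p=s['p'+k].astype(int)
    # base board
    m=(abs(W[...,0]-.48)<.11)&(abs(W[...,1]-.265)<.1)&(W[...,2]>.009)&(W[...,2]<.02)
    q=W[m];print(k,'base',m.sum(),np.median(q[:,2]).round(4),cv2.minAreaRect((q[:,:2]*1000).astype(np.float32)))
    for nm,cx,cy in (('A',.539,-.110),('B',.6385,-.146)):
        m=(abs(W[...,0]-cx)<.06)&(abs(W[...,1]-cy)<.1)&(W[...,2]>.083)&(W[...,2]<.097)
        n,l=cv2.connectedComponents(m.astype(np.uint8))
        j=np.argmax(np.bincount(l[m])); q=W[l==j]
        print(nm,len(q),cv2.minAreaRect((q[:,:2]*1000).astype(np.float32)), 'mean',q.mean(0).round(4))
    # crate rim/top pts
    m=(abs(W[...,2]-.076)<.004)&(abs(W[...,0]-.52)<.3)&(abs(W[...,1]+.19)<.25)
    q=W[m];print('rim',m.sum(),cv2.minAreaRect((q[:,:2]*1000).astype(np.float32)))
    # pin: cylinder pts in opening
    m=(abs(W[...,0]-.58)<.05)&(abs(W[...,1]+.128)<.05)&(W[...,2]>.04)&(W[...,2]<.056)
    q=W[m];print('pin',m.sum(),q.mean(0).round(4),q[:,2].max(),np.polyfit(q[:,0],q[:,1],1) if m.sum()>5 else '')
E
```

```text
a base 872 0.0134 ((462.2150573730469, 269.34405517578125), (199.1029815673828, 73.3668212890625), 10.774799346923828)
A 512 ((541.5205688476562, -104.90348052978516), (155.8154754638672, 44.60825729370117), 68.12344360351562) mean [ 0.545  -0.0964  0.0891]
B 538 ((639.3868408203125, -146.58761596679688), (167.40447998046875, 44.010711669921875), 75.44783782958984) mean [ 0.6446 -0.1359  0.0891]
rim 3593 ((523.031982421875, -188.8087158203125), (330.1173400878906, 412.76446533203125), 71.43077850341797)
pin 118 [ 0.5802 -0.1227  0.0469] 0.05358179264322738 [-0.27169097  0.03493957]
b base 398 0.016 ((462.8790588378906, 267.2422180175781), (199.61048889160156, 69.4804458618164), 10.142840385437012)
A 653 ((539.5482788085938, -110.09569549560547), (168.5399932861328, 43.421810150146484), 67.4052734375) mean [ 0.5355 -0.1174  0.0913]
B 661 ((638.2839965820312, -146.31927490234375), (167.29391479492188, 45.66108703613281), 74.35415649414062) mean [ 0.6356 -0.1516  0.0912]
rim 4522 ((522.7008666992188, -191.27735900878906), (336.58135986328125, 412.3016357421875), 71.34770965576172)
pin 170 [ 0.5929 -0.1365  0.0483] 0.05561121155251347 [-0.26017383  0.01779887]
```

{"api": "carry_out", "payload": {"linear": [[-0.0733, -0.0737, 0.06], [-0.0733, -0.0737, 0.06], [-0.0733, -0.0737, 0.06], [-0.0733, -0.0737, 0.06], [-0.0733, -0.0737, 0.06], [-0.0733, -0.0737, 0.06], [0, 0, 0], [0, 0, 0], [0, 0, 0], [0, 0, 0]], "turn": [[0, 0, 0], [0, 0, 0], [0, 0, 0], [0, 0, 0], [0, 0, 0], [0, 0, 0], [0, 0, 0.0413], [0, 0, 0.0413], [0, 0, 0.0413], [0, 0, 0]], "grip": [-0.4, -0.4, -0.4, -0.4, -0.4, -0.4, -0.4, -0.4, -0.4, -0.4]}}

```text
time: 2.8
ee_pos: [0.5394, -0.1099, 0.1604]
tcp_rot: [2.608, 1.751, 0.0]
wrist_force: [-0.7, 0.1, -0.4]
opening: 0.0599
finger_force: 0.0
```

```bash
cat >> h.py <<'E'
def rect(q):
    (cx,cy),(w,h),a=cv2.minAreaRect((q[:,:2]*1000).astype(np.float32))
    if w<h: a-=90;w,h=h,w
    a=(a+180)%180
    return np.round([cx,cy,w,h,a],1)
def comp(m,min=60):
    n,l,st,_=cv2.connectedComponentsWithStats(m.astype(np.uint8))
    return [l==i for i in range(1,n) if st[i,4]>=min]
def pale(p):
    h=cv2.cvtColor(p,cv2.COLOR_RGB2HSV).astype(int); return (h[...,1]<150)&(h[...,2]>90)
E
python3 - <<'E'
from h import *
for n in ['wrist','scene','side']:
    p,d,c=snap(n);W=cloud(d,c);np.savez(f's1_{n}.npz',p=p,d=d)
    for nm,lo,hi,x,y in (('base',.008,.022,.47,.265),('A/B',.083,.097,.59,-.13)):
        m=(W[...,2]>lo)&(W[...,2]<hi)&(d>0)&(abs(W[...,0]-x)<.13)&(abs(W[...,1]-y)<.12)
        if nm=='base': m&=pale(p)
        for k in comp(m): print(n,nm,k.sum(),rect(W[k]),np.median(W[k][:,2]).round(4))
    if n=='side':
        m=(abs(W[...,0]-.539)<.07)&(abs(W[...,1]+.11)<.05)&(W[...,2]>.1)&(W[...,2]<.3)
        print('fingers min z',np.sort(W[m][:,2])[:10].round(4))
    if n=='wrist': cv2.imwrite('pics/d.png',cv2.cvtColor(p,cv2.COLOR_RGB2BGR))
E
```

```text
wrist A/B 12750 [ 638.7 -146.8  162.8   45.2   74.8] 0.0912
wrist A/B 12203 [ 538.5 -112.7  164.9   44.1   68. ] 0.0913
scene base 870 [477.1 272.2 167.5  45.1 179.8] 0.0134
scene A/B 548 [ 539.4 -110.5  167.5   44.9   68.4] 0.0895
scene A/B 616 [ 638.6 -147.   168.8   44.3   74.6] 0.0892
side base 245 [477.5 272.8 126.8  45.4   3. ] 0.0165
side A/B 654 [ 539.1 -111.   168.1   43.4   67.4] 0.0917
side A/B 663 [ 638.2 -146.7  167.1   45.6   74.4] 0.0914
fingers min z [0.1504 0.1521 0.1526 0.1537 0.154  0.1541 0.1547 0.1552 0.1558 0.1566]
```

View pics/d.png

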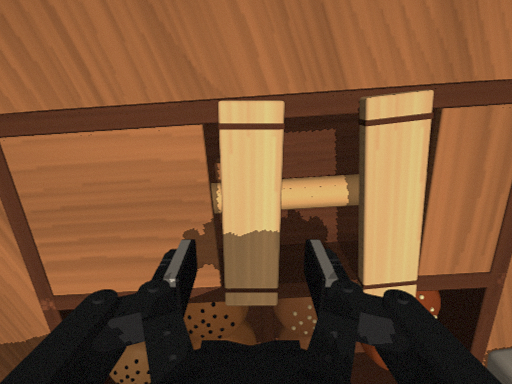

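The wrist view shows board A between the fingers at about (250,200), board B at (395,195), and the pin's red-ringed body between them at y≈192. I'm going down on A, keeping the tips above the cover's top.

{"api": "carry_out", "payload": {"linear": [[-0.0044, 0, 0.06], [0, 0, 0.06], [0, 0, 0.06], [0, 0, 0.06], [0, 0, 0.0168], [0, 0, 0.0168], [0, 0, 0], [0, 0, 0], [0, 0, 0], [0, 0, 0]], "turn": [[0, 0, 0], [0, 0, 0], [0, 0, 0], [0, 0, 0], [0, 0, 0], [0, 0, 0], [0, 0, 0], [0, 0, 0], [0, 0, 0], [0, 0, 0]], "grip": [-0.4, -0.4, -0.4, -0.4, -0.4, -0.4, -0.4, 1, 1, 1]}}

```text
time: 4.2
ee_pos: [0.5396, -0.111, 0.0927]
tcp_rot: [2.608, 1.749, 0.002]
wrist_force: [0.2, -0.2, 5.8]
opening: 0.0428
finger_force: 61.8
```

{"api": "carry_out", "payload": {"linear": [[0, 0, -0.06], [0, 0, -0.1], [0, 0, -0.12], [0, 0, -0.12], [0.1, -0.06, 0], [0.1473, -0.0901, 0], [0.1473, -0.0901, 0], [0.1473, -0.0901, 0], [0.1473, -0.0901, 0], [0.1473, -0.0901, 0]], "turn": [[0, 0, 0], [0, 0, 0], [0, 0, 0], [0, 0, 0], [0, 0, 0], [0, 0, 0], [0, 0, 0], [0, 0, 0], [0, 0, 0], [0, 0, 0]], "grip": [1, 1, 1, 1, 1, 1, 1, 1, 1, 1]}}

```text
time: 5.45
ee_pos: [0.4999, 0.1322, 0.1928]
tcp_rot: [2.609, 1.749, 0.001]
wrist_force: [0.4, 0.1, -0.7]
opening: 0.0424
finger_force: 61.1
```

{"api": "carry_out", "payload": {"linear": [[0.1473, -0.0901, 0], [0.1473, -0.0901, 0], [0.1473, -0.0901, 0], [0.0473, -0.0301, 0], [0, 0, 0], [0, 0, 0], [0, 0, 0], [0, 0, 0], [0, 0, 0], [0, 0, 0]], "turn": [[0, 0, 0.03], [0, 0, 0], [0, 0, 0], [0, 0, 0], [0, 0, 0.0579], [0, 0, 0.0579], [0, 0, 0.0579], [0, 0, 0.0579], [0, 0, 0.0579], [0, 0, 0.0579]], "grip": [1, 1, 1, 1, 1, 1, 1, 1, 1, 1]}}

```text
time: 6.7
ee_pos: [0.4869, 0.2726, 0.1924]
tcp_rot: [3.141, -0.018, 0.0]
wrist_force: [0.2, 0.9, -0.6]
opening: 0.0423
finger_force: 61.1
```

```bash
cat > look.py <<'E'
from h import *
import sys
# args: cx cy (m) then z-bands
cx,cy=map(float,sys.argv[1:3]); bands=[tuple(map(float,b.split(','))) for b in sys.argv[3:]]
o=get_obs();print(o['ee_pos'].round(4),R.from_rotvec(o['tcp_rot']).as_matrix()[:2,0].round(4))
for n in ['wrist','scene','side']:
    p,d,c=snap(n);W=cloud(d,c)
    for lo,hi in bands:
        m=(W[...,2]>lo)&(W[...,2]<hi)&(d>0)&(abs(W[...,0]-cx)<.13)&(abs(W[...,1]-cy)<.12)&pale(p)
        for k in comp(m,100): print(n,(lo,hi),k.sum(),rect(W[k]),np.median(W[k][:,2]).round(4))
    cv2.imwrite(f'pics/l_{n}.png',cv2.cvtColor(p,cv2.COLOR_RGB2BGR))
E
python3 look.py .48 .27 .008,.022 .175,.2
```

```text
[0.4869 0.2726 0.1924] [ 0.9999 -0.0113]
wrist (0.175, 0.2) 3556 [559.1 271.5  43.9  15.1  88.9] 0.1908
wrist (0.175, 0.2) 16710 [490.5 275.2 116.   49.2 178.9] 0.191
scene (0.008, 0.022) 868 [477.1 272.3 168.9  44.7 180. ] 0.0134
scene (0.175, 0.2) 774 [510.9 270.5 114.8  68.3 168.9] 0.1889
side (0.008, 0.022) 217 [478.4 271.9 126.7  43.7 179.1] 0.0163
```

{"api": "carry_out", "payload": {"linear": [[-0.0384, 0.0016, 0], [0, 0, 0.08], [0, 0, 0.11], [0, 0, 0.11], [0, 0, 0.11], [0, 0, 0.11], [0, 0, 0.06], [0, 0, 0.04], [0, 0, 0.02], [0, 0, 0]], "turn": [[0, 0, -0.0036], [0, 0, 0], [0, 0, 0], [0, 0, 0], [0, 0, 0], [0, 0, 0], [0, 0, 0], [0, 0, 0], [0, 0, 0], [0, 0, 0]], "grip": [1, 1, 1, 1, 1, 1, 1, 1, 1, 1]}}

```text
time: 8.1
ee_pos: [0.4771, 0.2735, 0.0322]
tcp_rot: [-3.141, -0.012, -0.0]
wrist_force: [0.0, -0.5, -0.6]
opening: 0.0427
finger_force: 61.1
```

```bash
python3 look.py .48 .27 .005,.02 .022,.036
```

```text
[0.4771 0.2735 0.0322] [1.     0.0075]
wrist (0.005, 0.02) 592 [557.9 269.2  44.7  13.1  75.3] 0.0152
wrist (0.022, 0.036) 3544 [549.6 274.2  44.2  15.1  90.7] 0.0309
wrist (0.022, 0.036) 16699 [480.8 274.  116.1  44.9   0.5] 0.031
scene (0.022, 0.036) 571 [505.2 275.4 107.7  59.  172.3] 0.0291
```

View pics/l_wrist.png

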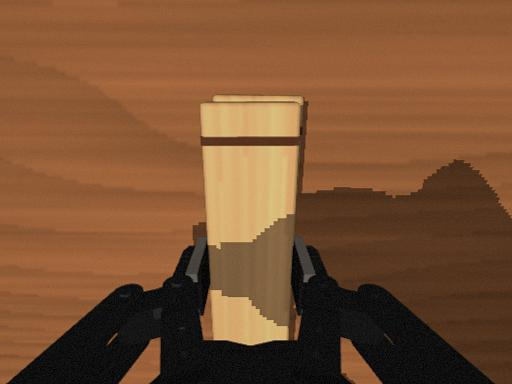

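The held board's end spans columns 201–300 at row 102. The base board's end shows behind it at columns 213–304, row 96, so it sits slightly to the right and farther out. I'll work out the offset from these pixels.

```bash
python3 - <<'E'
from h import *
p=cv2.imread('pics/l_wrist.png');c=get_calibration('wrist')
cv2.imwrite('pics/e.png',cv2.resize(p[85:190,185:325],None,fx=5.6,fy=5.6,interpolation=cv2.INTER_CUBIC))
T=np.linalg.inv(c['camera_from_world'])
def atz(u,v,z):
    r=T[:3,:3]@[(u-c['cx'])/c['fx'],(v-c['cy'])/c['fy'],1];return (T[:3,3]+r*(z-T[2,3])/r[2]).round(4)
for u,v,z in [(201,102.5,.0297),(300,102.5,.0297),(213,96,.014),(303.5,96,.014)]: print(u,v,atz(u,v,z))
print(proj(c,[[.5596,.2504,.014],[.5596,.2944,.014],[.4772,.25,.014]]))
E
```

```text
201 102.5 [0.5566 0.2954 0.0297]
300 102.5 [0.557  0.2529 0.0297]
213 96 [0.5591 0.2921 0.014 ]
303.5 96 [0.5595 0.2488 0.014 ]
[[300.20001719  95.6552013 ]
 [208.23885546  94.9156193 ]
 [291.52524413 247.20569917]]
```

View pics/e.png

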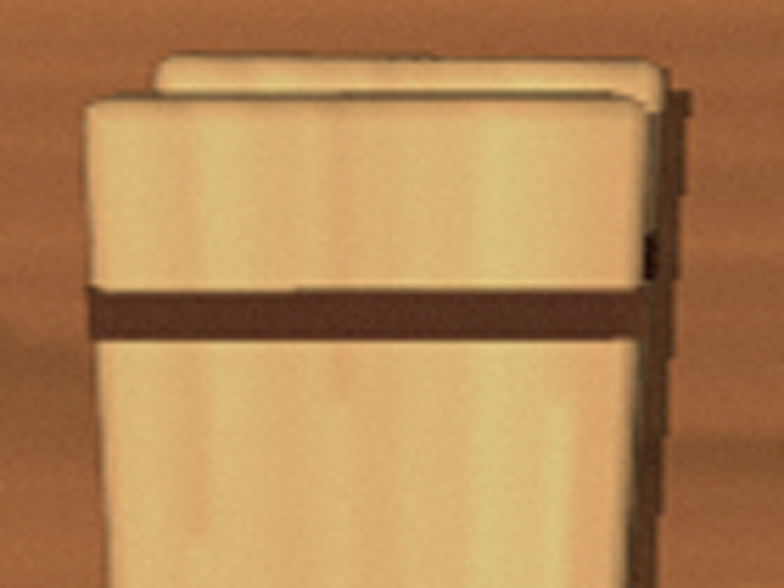

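{"api": "carry_out", "payload": {"linear": [[0.0116, 0.0132, 0], [0, 0, 0], [0, 0, 0], [0, 0, 0], [0, 0, 0], [0, 0, 0], [0, 0, 0], [0, 0, 0], [0, 0, 0], [0, 0, 0]], "turn": [[0, 0, 0.0033], [0, 0, 0], [0, 0, 0], [0, 0, 0], [0, 0, 0], [0, 0, 0], [0, 0, 0], [0, 0, 0], [0, 0, 0], [0, 0, 0]], "grip": [1, 1, 1, 1, 1, 1, 1, 1, 1, 1]}}

```text
time: 9.5
ee_pos: [0.4799, 0.27, 0.0319]
tcp_rot: [3.142, -0.005, -0.0]
wrist_force: [0.5, 0.3, -0.9]
opening: 0.0425
finger_force: 61.1
```

```bash
cat > zoom.py <<'E'
from h import *
import sys
n,u0,v0,u1,v1,out=sys.argv[1:7];u0,v0,u1,v1=map(int,(u0,v0,u1,v1))
p,d,c=snap(n);s=min(800/(u1-u0),600/(v1-v0))
cv2.imwrite(out,cv2.cvtColor(cv2.resize(p[v0:v1,u0:u1],None,fx=s,fy=s,interpolation=cv2.INTER_CUBIC),cv2.COLOR_RGB2BGR));print('scale',s)
E
python3 zoom.py wrist 185 85 325 190 pics/f.png
```

```text
scale 5.714285714285714
```

View pics/f.png

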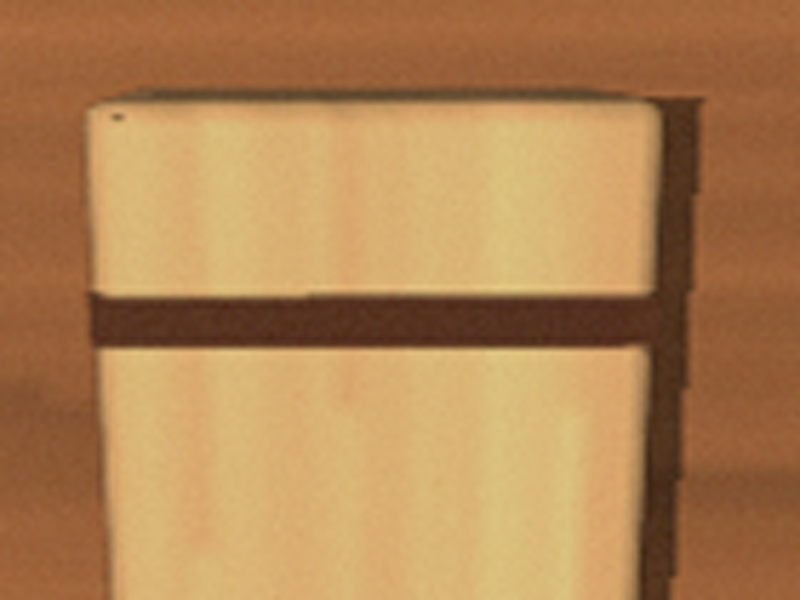

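Board A now sits in line with the base: end edges about 0.4 mm apart and centred sideways (base visible at crop columns 135–620, board at 88–660). I'll set it down and release.

{"api": "carry_out", "payload": {"linear": [[0, 0, 0.006], [0, 0, 0], [0, 0, 0], [0, 0, 0], [0, 0, 0], [0, 0, -0.03], [0, 0, -0.06], [0, 0, -0.12], [0, 0, -0.18], [0, 0, -0.18]], "turn": [[0, 0, 0], [0, 0, 0], [0, 0, 0], [0, 0, 0], [0, 0, 0], [0, 0, 0], [0, 0, 0], [0, 0, 0], [0, 0, 0], [0, 0, 0]], "grip": [1, 1, -0.4, -0.4, -0.4, -0.4, -0.4, -0.4, -0.4, -0.4]}}

```text
time: 10.8
ee_pos: [0.4799, 0.27, 0.1755]
tcp_rot: [-3.141, 0.005, -0.001]
wrist_force: [1.0, 0.4, -0.1]
opening: 0.06
finger_force: 0.0
```

```bash
python3 look.py .48 .27 .005,.02 .022,.036 | tail -n +1; python3 - <<'E'
import cv2,numpy as np
a=cv2.imread('pics/l_wrist.png')[:300,120:400];b=cv2.imread('pics/l_scene.png')[245:310,310:385]
a=cv2.resize(a,(560,600));b=cv2.resize(b,(240,208),interpolation=2)
o=np.zeros((600,800,3),np.uint8);o[:,:560]=a;o[:208,560:]=b;cv2.imwrite('pics/g.png',o)
E
```

```text
[0.4799 0.27   0.1755] [ 1.     -0.0031]
wrist (0.022, 0.036) 199 [555.3 264.9  29.4  15.   89.8] 0.0355
wrist (0.022, 0.036) 3117 [479.8 272.2 129.1  43.9 179.9] 0.0354
wrist (0.022, 0.036) 381 [406.  272.2  42.7  13.3  89.8] 0.0352
scene (0.005, 0.02) 121 [482.7 291.6 168.2  41.9 165.2] 0.0124
scene (0.022, 0.036) 882 [477.4 271.7 166.2  45.4 179.9] 0.0274
side (0.022, 0.036) 202 [478.4 271.5 126.7  43.4   0.7] 0.0302
```

View pics/g.png

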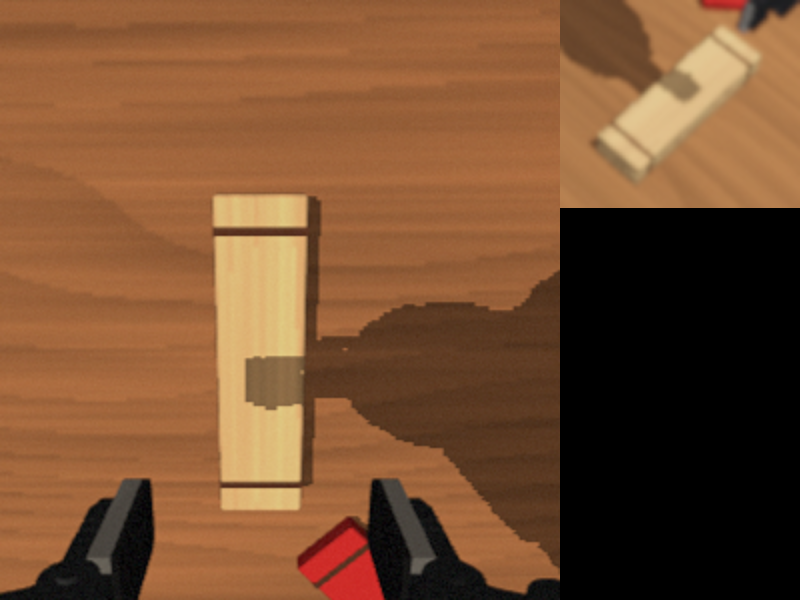

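The stack so far looks flush in both views (wrist: columns 213–308, rows 195–510). On to board B.

{"api": "carry_out", "payload": {"linear": [[0.0411, 0.1051, 0], [0.0711, 0.1851, 0], [0.0711, 0.1851, 0], [0.0711, 0.1851, 0], [0.0711, 0.1851, 0], [0.0711, 0.1851, 0], [0.0711, 0.1851, 0], [0.0711, 0.1851, 0], [0.0711, 0.1851, 0], [0.03, 0.08, 0]], "turn": [[0, 0, 0], [0, 0, 0], [0, 0, 0], [0, 0, 0], [0, 0, 0], [0, 0, 0], [0, 0, 0], [0, 0, 0], [0, 0, 0], [0, 0, 0]], "grip": [-0.4, -0.4, -0.4, -0.4, -0.4, -0.4, -0.4, -0.4, -0.4, -0.4]}}

```text
time: 12.2
ee_pos: [0.6382, -0.1504, 0.1722]
tcp_rot: [3.14, -0.011, -0.002]
wrist_force: [-0.8, 0.6, -0.5]
opening: 0.0601
finger_force: 0.0
```

{"api": "carry_out", "payload": {"linear": [[0, 0, 0], [0, 0, 0], [0, 0, 0], [0, 0, 0], [0, 0, 0], [0, 0, 0], [0, 0, 0.04], [0, 0, 0.05], [0, 0, 0], [0, 0, 0]], "turn": [[0, 0, -0.0593], [0, 0, -0.0593], [0, 0, -0.0593], [0, 0, -0.0593], [0, 0, -0.0593], [0, 0, -0.0593], [0, 0, -0.0593], [0, 0, 0], [0, 0, 0], [0, 0, 0]], "grip": [-0.4, -0.4, -0.4, -0.4, -0.4, -0.4, -0.4, -0.4, -0.4, -0.4]}}

```text
time: 13.45
ee_pos: [0.6386, -0.1467, 0.1504]
tcp_rot: [-2.502, -1.9, 0.0]
wrist_force: [0.1, 0.7, 0.1]
opening: 0.0599
finger_force: 0.0
```

```bash
python3 look.py .63 -.145 .083,.098
```

```text
[ 0.6386 -0.1467  0.1504] [0.2687 0.9632]
wrist (0.083, 0.098) 1791 [658.6 -76.2  44.1  15.2 164.4] 0.0915
wrist (0.083, 0.098) 10228 [ 638.3 -148.7  128.6   44.1   74.4] 0.0916
wrist (0.083, 0.098) 756 [ 618.4 -220.3   43.6   15.1  164.6] 0.0916
scene (0.083, 0.098) 583 [ 638.3 -146.3  168.2   44.    74.2] 0.0893
side (0.083, 0.098) 398 [ 638.5 -146.5  127.5   44.    73.3] 0.0916
```

{"api": "carry_out", "payload": {"linear": [[0, 0, 0.05], [0, 0, 0.06], [0, 0, 0.06], [0, 0, 0.03], [0, 0, 0.02], [0, 0, 0.0116], [0, 0, 0], [0, 0, 0], [0, 0, 0], [0, 0, 0]], "turn": [[0, 0, 0], [0, 0, 0], [0, 0, 0], [0, 0, 0], [0, 0, 0], [0, 0, 0], [0, 0, 0], [0, 0, 0], [0, 0, 0], [0, 0, 0]], "grip": [-0.4, -0.4, -0.4, -0.4, -0.4, -0.4, -0.4, 1, 1, 1]}}

```text
time: 14.85
ee_pos: [0.6391, -0.147, 0.0933]
tcp_rot: [2.499, 1.902, 0.001]
wrist_force: [0.2, -0.5, 5.8]
opening: 0.0424
finger_force: 62.2
```

{"api": "carry_out", "payload": {"linear": [[0, 0, -0.06], [0, 0, -0.1], [0, 0, -0.12], [0, 0, -0.12], [0.0936, -0.0662, 0], [0.1436, -0.1062, 0], [0.1436, -0.1062, 0], [0.1436, -0.1062, 0], [0.1436, -0.1062, 0], [0.1436, -0.1062, 0]], "turn": [[0, 0, 0], [0, 0, 0], [0, 0, 0], [0, 0, 0], [0, 0, 0], [0, 0, 0], [0, 0, 0], [0, 0, 0], [0, 0, 0], [0, 0, 0]], "grip": [1, 1, 1, 1, 1, 1, 1, 1, 1, 1]}}

```text
time: 16.1
ee_pos: [0.548, 0.0897, 0.1933]
tcp_rot: [2.5, 1.902, 0.0]
wrist_force: [-0.1, 0.3, -1.1]
opening: 0.0426
finger_force: 61.6
```

{"api": "carry_out", "payload": {"linear": [[0.1436, -0.1062, 0], [0.1436, -0.1062, 0], [0.1436, -0.1062, 0], [0.1436, -0.1062, 0], [0.05, -0.04, 0], [0, 0, 0], [0, 0, 0], [0, 0, 0], [0, 0, 0], [0, 0, 0]], "turn": [[0, 0, 0], [0, 0, 0], [0, 0, 0], [0, 0, 0], [0, 0, 0], [0, 0, 0.0592], [0, 0, 0.0592], [0, 0, 0.0592], [0, 0, 0.0592], [0, 0, 0.0592]], "grip": [1, 1, 1, 1, 1, 1, 1, 1, 1, 1]}}

```text
time: 17.35
ee_pos: [0.4788, 0.2689, 0.1929]
tcp_rot: [3.089, 0.568, 0.0]
wrist_force: [0.3, -0.3, -0.5]
opening: 0.0427
finger_force: 61.6
```

{"api": "carry_out", "payload": {"linear": [[0, 0, 0], [0, 0, 0], [0, 0, 0.05], [0, 0, 0.08], [0, 0, 0.08], [0, 0, 0.08], [0, 0, 0.05], [0, 0, 0], [0, 0, 0], [0, 0, 0]], "turn": [[0, 0, 0.0592], [0, 0, 0.0592], [0, 0, 0], [0, 0, 0], [0, 0, 0], [0, 0, 0], [0, 0, 0], [0, 0, 0], [0, 0, 0], [0, 0, 0]], "grip": [1, 1, 1, 1, 1, 1, 1, 1, 1, 1]}}

```text
time: 18.6
ee_pos: [0.4789, 0.2701, 0.1083]
tcp_rot: [-3.141, 0.001, -0.002]
wrist_force: [-0.4, 0.2, -1.0]
opening: 0.0423
finger_force: 61.6
```

{"api": "carry_out", "payload": {"linear": [[0.004, 0, 0], [0, 0, 0.05], [0, 0, 0.06], [0, 0, 0.06], [0, 0, 0.04], [0, 0, 0.025], [0, 0, 0.01], [0, 0, 0], [0, 0, 0], [0, 0, 0]], "turn": [[0, 0, 0.001], [0, 0, 0], [0, 0, 0], [0, 0, 0], [0, 0, 0], [0, 0, 0], [0, 0, 0], [0, 0, 0], [0, 0, 0], [0, 0, 0]], "grip": [1, 1, 1, 1, 1, 1, 1, 1, 1, 1]}}

```text
time: 19.85
ee_pos: [0.4796, 0.2699, 0.0466]
tcp_rot: [-3.141, 0.007, -0.001]
wrist_force: [-0.4, 0.0, -0.9]
opening: 0.0427
finger_force: 61.6
```

```bash
python3 zoom.py wrist 185 85 325 190 pics/i.png; python3 -c "
from h import *
c=get_calibration('wrist');o=get_obs();M=R.from_rotvec(o['tcp_rot']).as_matrix();t=o['ee_pos']
for z in (.0437,.028,.014):
  P=[[*(t+M@[.0825,s*.022,0])[:2],z] for s in (1,-1)];print(z,proj(c,P).round(1))
"
```

```text
scale 5.714285714285714
0.0437 [[302.3  94.9]
 [198.9  94.8]]
0.028 [[296.6  94.6]
 [204.5  94.6]]
0.014 [[292.4  94.4]
 [208.5  94.4]]
```

View pics/i.png

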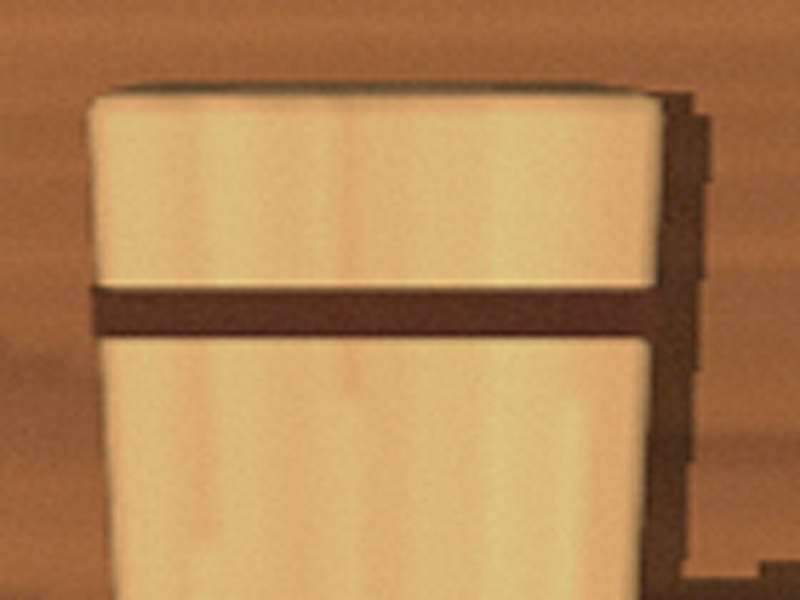

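Board B hovers in line with the pile: its end is at crop row 95 and the lower end shows just behind at row 83, under 1 mm apart. I'll lower it and release.

{"api": "carry_out", "payload": {"linear": [[0.002, 0, 0], [0, 0, 0.007], [0, 0, 0], [0, 0, 0], [0, 0, 0], [0, 0, -0.03], [0, 0, -0.06], [0, 0, -0.12], [0, 0, -0.18], [0, 0, -0.18]], "turn": [[0, 0, 0], [0, 0, 0], [0, 0, 0], [0, 0, 0], [0, 0, 0], [0, 0, 0], [0, 0, 0], [0, 0, 0], [0, 0, 0], [0, 0, 0]], "grip": [1, 1, 1, -0.4, -0.4, -0.4, -0.4, -0.4, -0.4, -0.4]}}

```text
time: 21.15
ee_pos: [0.4798, 0.2698, 0.1896]
tcp_rot: [-3.141, 0.006, -0.001]
wrist_force: [0.8, 0.6, 0.3]
opening: 0.0599
finger_force: 0.0
```

```bash
python3 look.py .48 .27 .036,.051; python3 - <<'E'
from h import *
for n in ('scene','side'):
    p,d,c=snap(n);W=cloud(d,c);np.savez(f's2_{n}.npz',p=p,d=d)
    o=np.array([.5907,-.1263]);e=np.array([.948,-.319]);f=np.array([.319,.948])
    q=W[...,:2]-o;x=q@e;y=q@f
    m=(abs(x)<.08)&(abs(y)<.035)&(W[...,2]>.033)&(W[...,2]<.06)
    P=W[m];print(n,m.sum())
    # cylinder fit r=14.5
    from scipy.optimize import least_squares
    X=x[m];Y=y[m];Z=P[:,2]
    g=lambda t:np.hypot(Y-t[0]-t[1]*X,Z-t[2]-t[3]*X)-.0145
    s=least_squares(g,[0,0,.036,0],loss='soft_l1',f_scale=.001);print('y0,slope,z0,slope',s.x.round(4),'rms',np.abs(s.fun).mean().round(4))
    # red rings
    h=cv2.cvtColor(p,cv2.COLOR_RGB2HSV).astype(int);rd=m&((h[...,0]<8)|(h[...,0]>170))&(h[...,1]>130)
    print('red',rd.sum(),np.sort(x[rd]).round(3)[::max(1,rd.sum()//12)])
E
python3 zoom.py scene 140 120 330 250 pics/j.png
```

```text
[0.4798 0.2698 0.1896] [ 1.    -0.004]
wrist (0.036, 0.051) 711 [556.1 271.5  43.6  14.9  89.8] 0.0501
wrist (0.036, 0.051) 5071 [480.4 271.9 129.6  43.9 179.7] 0.0498
wrist (0.036, 0.051) 433 [407.2 272.4  43.4  13.8  89.9] 0.0494
scene (0.036, 0.051) 899 [478.  271.7 167.9  45.  179.7] 0.0415
side (0.036, 0.051) 207 [478.2 271.3 124.9  43.1 178.9] 0.0448
scene 426
y0,slope,z0,slope [-0.0059 -0.0048  0.0352 -0.0027] rms 0.0014
red 0 []
side 477
y0,slope,z0,slope [-0.0037  0.0009  0.0376 -0.0025] rms 0.0014
red 6 [-0.072 -0.071 -0.071 -0.069  0.049  0.051]
scale 4.2105263157894735
```

View pics/j.png

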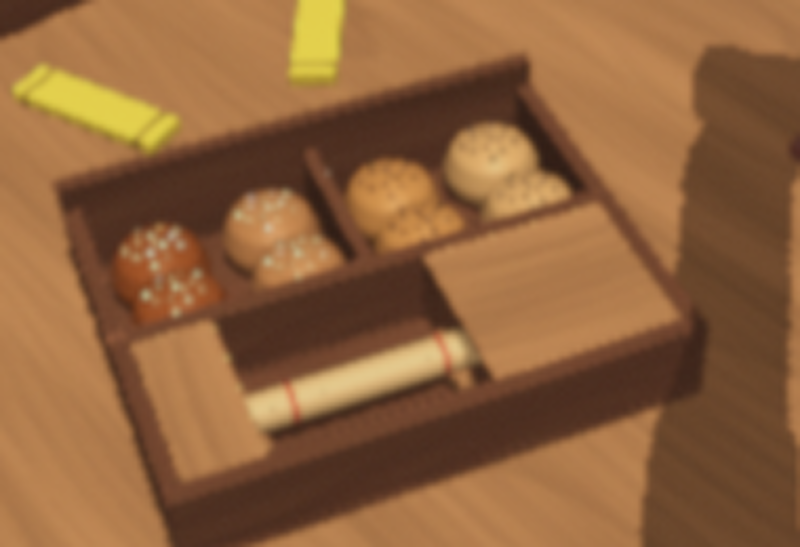

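The pile is within about 1 mm in both views. The scene crop shows the pin free in the opening, with red rings at (293,400) and (445,350) and its ends under the covers. I'll move over it now.

{"api": "carry_out", "payload": {"linear": [[0.0222, 0.0801, 0], [0.0444, 0.1602, 0], [0.0444, 0.1602, 0], [0.0444, 0.1602, 0], [0.0444, 0.1602, 0], [0.0444, 0.1602, 0], [0.0444, 0.1602, 0], [0.0444, 0.1602, 0], [0.0444, 0.1602, 0], [0.0444, 0.1602, 0]], "turn": [[0, 0, 0], [0, 0, 0], [0, 0, 0], [0, 0, 0], [0, 0, 0], [0, 0, 0], [0, 0, 0], [0, 0, 0], [0, 0, 0], [0, 0, 0]], "grip": [-0.4, -0.4, -0.4, -0.4, -0.4, -0.4, -0.4, -0.4, -0.4, -0.4]}}

```text
time: 22.7
ee_pos: [0.5833, -0.1123, 0.1857]
tcp_rot: [-3.141, 0.006, 0.004]
wrist_force: [0.7, 1.0, -0.4]
opening: 0.0595
finger_force: 0.0
```

{"api": "carry_out", "payload": {"linear": [[0.0222, 0.0801, 0], [0, 0, 0], [0, 0, 0], [0, 0, 0], [0, 0, 0.06], [0, 0, 0.08], [0, 0, 0.06], [0, 0, 0], [0, 0, 0], [0, 0, 0]], "turn": [[0, 0, 0], [0, 0, 0.0511], [0, 0, 0.0511], [0, 0, 0], [0, 0, 0], [0, 0, 0], [0, 0, 0], [0, 0, 0], [0, 0, 0], [0, 0, 0]], "grip": [-0.4, -0.4, -0.4, -0.4, -0.4, -0.4, -0.4, -0.4, -0.4, -0.4]}}

```text
time: 23.95
ee_pos: [0.5897, -0.1312, 0.1378]
tcp_rot: [-3.1, 0.508, -0.002]
wrist_force: [0.1, -0.4, 0.1]
opening: 0.06
finger_force: 0.0
```

```bash
python3 - <<'E'
from h import *
from scipy.optimize import least_squares
ob=get_obs();print(ob['time'],ob['ee_pos'].round(4),R.from_rotvec(ob['tcp_rot']).as_matrix()[:2,0].round(4),ob['joints'].round(2))
o=np.array([.5907,-.1263]);e=np.array([.948,-.319]);f=np.array([.319,.948])
q=ob['ee_pos'][:2]-o;print('tcp crate',(q@e).round(4),(q@f).round(4))
def an(n,p,d,c):
    W=cloud(d,c);q=W[...,:2]-o;x=q@e;y=q@f;z=W[...,2]
    m=(abs(z-.0765)<.005)&(d>0)
    xs=np.sort(x[m&(abs(y)<.05)]);i=np.argmax(np.diff(xs[(xs>-.12)&(xs<.12)]));xx=xs[(xs>-.12)&(xs<.12)];print(n,'opening x',xx[i:i+2].round(4))
    k=m&(abs(x)<.06);ys=np.sort(y[k&(abs(y)<.11)]);
    if len(ys)>2: i=np.argmax(np.diff(ys));print('opening y',ys[i:i+2].round(4))
    m=(abs(x)<.075)&(abs(y)<.035)&(z>.038)&(z<.06)&(d>0)
    X,Y,Z=x[m],y[m],z[m]
    s=least_squares(lambda t:np.hypot(Y-t[0]-t[1]*X,Z-t[2]-t[3]*X)-.0145,[0,0,.036,0],loss='soft_l1',f_scale=.001);print('pin',s.x.round(4))
    h=cv2.cvtColor(p,cv2.COLOR_RGB2HSV).astype(int);rd=m&((h[...,0]<7)|(h[...,0]>172))&(h[...,1]>120)
    for s in (-1,1):
        t=x[rd&(x*s>.02)]
        if len(t): print('ring',len(t),np.median(t).round(4))
for n in ('scene','side'):
    s=np.load(f's2_{n}.npz');an(n,s['p'],s['d'],get_calibration(n))
p,d,c=snap('wrist');an('wrist',p,d,c)
cv2.imwrite('pics/k.png',cv2.cvtColor(p,cv2.COLOR_RGB2BGR))
E
```

```text
23.95 [ 0.5897 -0.1312  0.1378] [ 0.9477 -0.3193] [ 0.01  0.32  0.17  1.72 -0.06  1.1  -1.7 ]
tcp crate 0.0007 -0.0049
scene opening x [-0.084   0.0847]
opening y [-0.0713  0.0643]
pin [-0.0057 -0.0078  0.0352 -0.0034]
side opening x [-0.085   0.0843]
opening y [-0.0718  0.0635]
pin [-0.0038  0.0006  0.0375 -0.0012]
ring 1 0.0493
wrist opening x [-0.0835  0.0855]
opening y [-0.0756  0.0632]
pin [-0.0076  0.0012  0.037  -0.0009]
ring 108 -0.0706
ring 183 0.0493
```

View pics/k.png

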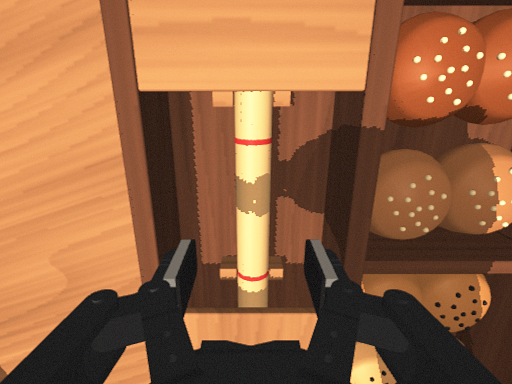

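The wrist view shows the pin along column ≈253, with rings at rows 142 and 277, centred between the fingers. I'll descend and grip slightly past its middle.

{"api": "carry_out", "payload": {"linear": [[0, 0.002, 0.06], [0, 0, 0.08], [0, 0, 0.08], [0, 0, 0.07], [0, 0, 0.05], [0, 0, 0.035], [0, 0, 0.024], [0, 0, 0], [0, 0, 0], [0, 0, 0]], "turn": [[0, 0, 0], [0, 0, 0], [0, 0, 0], [0, 0, 0], [0, 0, 0], [0, 0, 0], [0, 0, 0], [0, 0, 0], [0, 0, 0], [0, 0, 0]], "grip": [-0.4, -0.4, -0.4, -0.4, -0.4, -0.4, -0.4, -0.4, 1, 1]}}

```text
time: 25.25
ee_pos: [0.5895, -0.1318, 0.038]
tcp_rot: [3.1, -0.509, 0.002]
wrist_force: [-1.7, -0.4, 4.9]
opening: 0.0273
finger_force: 58.7
```

{"api": "carry_out", "payload": {"linear": [[0, 0, 0], [0, 0, 0], [0, 0, 0], [0, 0, 0], [0, 0, -0.01], [0, 0, -0.01], [0, 0, -0.008], [0, 0, 0], [0, 0, 0], [0, 0, 0]], "turn": [[0, 0, 0], [0, 0, 0], [0, 0, 0], [0, 0, 0], [0, 0, 0], [0, 0, 0], [0, 0, 0], [0, 0, 0], [0, 0, 0], [0, 0, 0]], "grip": [1, 1, 1, 1, 1, 1, 1, 1, 1, 1]}}

```text
time: 26.5
ee_pos: [0.589, -0.1316, 0.0441]
tcp_rot: [3.1, -0.509, -0.0]
wrist_force: [-0.4, 0.2, -2.3]
opening: 0.0271
finger_force: 59.1
```

```bash
python3 - <<'E'
import numpy as np
S=[(0.1,44,0),(-42.3,44,0),(-47,59,14),(-37.3,63.7,16),(-27.6,70.7,19),(-11.3,79.8,23),(8.3,90.8,28),(60,121,28),(60,180,28),(60,230,28)]
N=[4,5,2,2,3,3,4,3,2]
for (a,b,n) in zip(S,S[1:],N):
    for i in range(n):
        p=np.array(a)+(np.array(b)-a)*i/n; dx,dz,dt=(np.array(b)-a)/n
        t=np.deg2rad(p[2]);c,s=np.cos(t),np.sin(t)
        print(b,'x %.4f z %.4f ty %.4f'%((dx*c+dz*s)/250,-(-dx*s+dz*c)/250,dt/180))
E
```

```text
(-42.3, 44, 0) x -0.0424 z -0.0000 ty 0.0000
(-42.3, 44, 0) x -0.0424 z -0.0000 ty 0.0000
(-42.3, 44, 0) x -0.0424 z -0.0000 ty 0.0000
(-42.3, 44, 0) x -0.0424 z -0.0000 ty 0.0000
(-47, 59, 14) x -0.0038 z -0.0120 ty 0.0156
(-47, 59, 14) x -0.0032 z -0.0122 ty 0.0156
(-47, 59, 14) x -0.0026 z -0.0123 ty 0.0156
(-47, 59, 14) x -0.0020 z -0.0124 ty 0.0156
(-47, 59, 14) x -0.0014 z -0.0125 ty 0.0156
(-37.3, 63.7, 16) x 0.0211 z -0.0044 ty 0.0056
(-37.3, 63.7, 16) x 0.0212 z -0.0041 ty 0.0056
(-27.6, 70.7, 19) x 0.0225 z -0.0081 ty 0.0083
(-27.6, 70.7, 19) x 0.0227 z -0.0075 ty 0.0083
(-11.3, 79.8, 23) x 0.0245 z -0.0044 ty 0.0074
(-11.3, 79.8, 23) x 0.0246 z -0.0038 ty 0.0074
(-11.3, 79.8, 23) x 0.0247 z -0.0033 ty 0.0074
(8.3, 90.8, 28) x 0.0298 z -0.0033 ty 0.0093
(8.3, 90.8, 28) x 0.0299 z -0.0024 ty 0.0093
(8.3, 90.8, 28) x 0.0299 z -0.0016 ty 0.0093
(60, 121, 28) x 0.0598 z -0.0024 ty 0.0000
(60, 121, 28) x 0.0598 z -0.0024 ty 0.0000
(60, 121, 28) x 0.0598 z -0.0024 ty 0.0000
(60, 121, 28) x 0.0598 z -0.0024 ty 0.0000
(60, 180, 28) x 0.0369 z -0.0695 ty 0.0000
(60, 180, 28) x 0.0369 z -0.0695 ty 0.0000
(60, 180, 28) x 0.0369 z -0.0695 ty 0.0000
(60, 230, 28) x 0.0469 z -0.0883 ty 0.0000
(60, 230, 28) x 0.0469 z -0.0883 ty 0.0000
```

{"api": "carry_out", "payload": {"linear": [[-0.0424, 0, 0], [-0.0424, 0, 0], [-0.0424, 0, 0], [-0.0424, 0, 0], [-0.0038, 0, -0.012], [-0.0032, 0, -0.0122], [-0.0026, 0, -0.0123], [-0.002, 0, -0.0124], [-0.0014, 0, -0.0125], [0, 0, 0]], "turn": [[0, 0, 0], [0, 0, 0], [0, 0, 0], [0, 0, 0], [0, 0.0156, 0], [0, 0.0156, 0], [0, 0.0156, 0], [0, 0.0156, 0], [0, 0.0156, 0], [0, 0, 0]], "grip": [1, 1, 1, 1, 1, 1, 1, 1, 1, 1]}}

```text
time: 27.75
ee_pos: [0.5434, -0.1161, 0.0593]
tcp_rot: [3.039, -0.498, 0.374]
wrist_force: [-0.7, 0.1, -2.0]
opening: 0.0266
finger_force: 59.1
```

```bash
cat > pin.py <<'E'
from h import *
from scipy.optimize import least_squares
ob=get_obs();M=R.from_rotvec(ob['tcp_rot']).as_matrix();t=ob['ee_pos']
o=np.array([.5907,-.1263]);e=np.array([.948,-.319]);f=np.array([.319,.948])
q=t[:2]-o;print('tcp crate x,y,z',(q@e).round(4),(q@f).round(4),t[2].round(4),'pitch',np.degrees(np.arcsin(M[2,0])).round(2),'F',ob['wrist_force'].round(1))
for n in ('scene','side'):
    p,d,c=snap(n);L=(cloud(d,c)-t)@M   # tool frame
    h=cv2.cvtColor(p,cv2.COLOR_RGB2HSV).astype(int)
    m=(d>0)&(abs(L[...,1])<.03)&(abs(L[...,2])<.04)&(abs(L[...,0])<.16)&(abs(L[...,0])>.015)&(h[...,2]>110)
    k=comp(m,30);m=np.any(k,axis=0) if k else m
    X,Y,Z=L[m].T
    if len(X)<40: print(n,'few',len(X));continue
    s=least_squares(lambda a:np.hypot(Y-a[0]-a[1]*X,Z-a[2]-a[3]*X)-.0145,[0,0,.002,0],loss='soft_l1',f_scale=.001)
    print(n,len(X),'y0,ky,z0,kz',s.x.round(4),'x range',X.min().round(3),X.max().round(3))
E
python3 pin.py
```

```text
tcp crate x,y,z -0.0481 -0.0054 0.0593 pitch 14.01 F [-0.7  0.1 -2. ]
scene 641 y0,ky,z0,kz [-0.0021  0.0172 -0.011   0.1683] x range -0.101 0.16
side 813 y0,ky,z0,kz [-0.002  -0.0155 -0.0124  0.1598] x range -0.094 0.16
```

```bash
python3 - <<'E'
s=open('pin.py').read()
s=s.replace("L=(cloud(d,c)-t)@M ","W=cloud(d,c);L=(W-t)@M;cx=(W[...,:2]-o)@e;cy=(W[...,:2]-o)@f;OK=(W[...,2]>.082)|((cx>-.08)&(cx<.08)&(abs(cy+.005)<.03)&(W[...,2]>.03)) ")
s=s.replace("m=(d>0)&","m=(d>0)&OK&")
s=s.replace("x range'","x range', np.abs(s.fun).mean().round(4)")
open('pin.py','w').write(s)
E
python3 pin.py
```

```text
tcp crate x,y,z -0.0471 -0.0054 0.0595 pitch 14.01 F [ 0.1  0.2 -2.5]
scene 301 y0,ky,z0,kz [-0.0025  0.03    0.0013  0.0248] x range 0.0016 0.015 0.119
side 367 y0,ky,z0,kz [-0.0031 -0.016   0.0001  0.0112] x range 0.0014 -0.032 0.119
```

The pin is still rigid in the grip, its far end 119 mm ahead of the TCP as planned, and there is no contact force. I'll carry on out along the slant.

{"api": "carry_out", "payload": {"linear": [[0.0211, 0, -0.0044], [0.0212, 0, -0.0041], [0.0225, 0, -0.0081], [0.0227, 0, -0.0075], [0.0245, 0, -0.0044], [0.0246, 0, -0.0038], [0.0247, 0, -0.0033], [0.0298, 0, -0.0033], [0.0299, 0, -0.0024], [0.0299, 0, -0.0016]], "turn": [[0, 0.0056, 0], [0, 0.0056, 0], [0, 0.0083, 0], [0, 0.0083, 0], [0, 0.0074, 0], [0, 0.0074, 0], [0, 0.0074, 0], [0, 0.0093, 0], [0, 0.0093, 0], [0, 0.0093, 0]], "grip": [1, 1, 1, 1, 1, 1, 1, 1, 1, 1]}}

```text
time: 29.2
ee_pos: [0.5972, -0.1343, 0.0913]
tcp_rot: [2.934, -0.481, 0.736]
wrist_force: [0.8, -1.3, -1.7]
opening: 0.0268
finger_force: 59.1
```

```bash
python3 pin.py
```

```text
tcp crate x,y,z 0.0087 -0.0055 0.0913 pitch 28.17 F [ 0.8 -1.3 -1.7]
scene 451 y0,ky,z0,kz [-0.0006  0.003   0.002   0.0073] x range 0.0015 -0.101 0.119
side 568 y0,ky,z0,kz [-0.0036 -0.0052  0.0002  0.0028] x range 0.0014 -0.101 0.12
```

{"api": "carry_out", "payload": {"linear": [[0.0598, 0, -0.0024], [0.0598, 0, -0.0024], [0.0598, 0, -0.0024], [0.0598, 0, -0.0024], [0.037, 0, -0.07], [0.037, 0, -0.07], [0.037, 0, -0.07], [0.037, 0, -0.07], [0.037, 0, -0.07], [0, 0, 0]], "turn": [[0, 0, 0], [0, 0, 0], [0, 0, 0], [0, 0, 0], [0, 0, 0], [0, 0, 0], [0, 0, 0], [0, 0, 0], [0, 0, 0], [0, 0, 0]], "grip": [1, 1, 1, 1, 1, 1, 1, 1, 1, 1]}}

```text
time: 30.55
ee_pos: [0.6468, -0.1509, 0.2225]
tcp_rot: [2.934, -0.482, 0.738]
wrist_force: [-1.0, -0.0, -1.1]
opening: 0.0273
finger_force: 59.4
```

```bash
python3 pin.py; python3 look.py .48 .27 .036,.051 | grep -v wrist
```

```text
tcp crate x,y,z 0.061 -0.0054 0.2225 pitch 28.25 F [-1.  -0.  -1.1]
scene 704 y0,ky,z0,kz [-0.0005 -0.0009  0.0024  0.0009] x range 0.0015 -0.144 0.12
side 867 y0,ky,z0,kz [-0.0033 -0.0003  0.0018  0.0041] x range 0.0013 -0.141 0.118
[ 0.6454 -0.1507  0.2198] [ 0.8364 -0.2821]
scene (0.036, 0.051) 891 [478.9 271.4 166.6  45.3 179.4] 0.0414
side (0.036, 0.051) 252 [478.6 272.  125.1  45.4 179.6] 0.0444
```

```bash
python3 -c "
from plant import *
print(job_done())"
```

```text
the job is handed in; nothing more can be done
None
```

Both boards are stacked on the base board, flush to about 1 mm by the camera fits, and the rolling pin came out far end first and is held about 7 cm clear of the crate's top; I handed the job in just after 30.5 s on the robot's clock, but got no verdict back.

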